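# Sort the cleaned axle parts: bearings, shaft seals and axle nut

### The job

The cleaned axle parts lie mixed on the blue bench mat: put them where they belong. Lay the two thick bearings flat in the grey two-bay tray, one in each bay; put both thin seal rings over the upright post, the large one at the bottom and the small one lying on top of it; and lay the hex nut flat in the round steel dish. Set the parts down gently rather than dropping them, and leave the jar where it is.

Things in the scene. Friction and masses are not known exactly. Their poses are not given: they have to be found in the camera images.
- bearing_a_center (a point): Roller bearing, a thick steel ring with a circle of dark roller ends on its faces: outer diameter 52 mm, bore 24 mm, 20 mm high, about 0.16 kg, lying flat on the bench. The point is at its centre, half-way up (10 mm above its underside); z along the bearing's axis, up at the start. Loose; grasp across the outside from above.
- bearing_b_center (a point): The second roller bearing, identical to the first (outer diameter 52 mm, bore 24 mm, 20 mm high). Either bearing may go in either bay. The point is at its centre, half-way up; z along its axis.
- seal_large_center (a point): Large shaft seal, a thin flat ring with steel shell and black rubber inner lip: outer diameter 64 mm, hole 34 mm, 12 mm high, about 0.06 kg, lying flat. The point is at its centre, half-way up (6 mm above its underside); z along its axis. Loose; grasp across the outside.
- seal_small_center (a point): Small shaft seal, the same kind of ring: outer diameter 46 mm, hole 30 mm, 12 mm high, about 0.035 kg, lying flat. The point is at its centre, half-way up; z along its axis. Loose; grasp across the outside.
- nut_center (a point): Hexagonal axle nut with a round hole of dark steel: 46 mm across flats, 53 mm across corners, 22 mm high, about 0.2 kg, lying flat. The point is at its centre, half-way up (11 mm above its underside); z is the nut's axis, and its own x axis is square to one pair of flats (the other pairs at 60 and 120 degrees from it).
- bearing_tray: Grey open-topped plastic tray fixed to the bench, 182 mm (its x) by 138 mm (its y), 22 mm high, walls and floor 4 mm thick, with one 4 mm divider across the middle, as high as the walls. It has two bays side by side along x, each 85 mm (x) by 130 mm (y) inside; their centres lie at x = +44.5 and -44.5 mm, y = 0 from the origin. Origin: centre of the underside, on the bench; z up.
- seal_post: Upright steel post fixed to the bench: foot disc 90 mm across and 6 mm thick, on it a collar 56 mm across whose flat top is 20 mm above the bench (the large seal rests on this), then the pin, 18 mm diameter, whose tapered tip ends 62 mm above the bench. Origin: on the pin's axis at the bench surface; z up.
- nut_dish: Round shallow steel parts dish fixed to the bench: 136 mm across the rim, 130 mm at the foot, 22 mm high, wall 3 mm, flat floor 4 mm thick. Origin: centre of the underside, on the bench; z up.
- jar: Glass jar with a steel cap, 68 mm across and 70 mm high, standing at the far left of the work; loose bystander, to be left where it is. Origin: centre of its underside.
Things that resemble listed ones, but are neither listed nor needed, are in the scene too. What is shaped like the part that bears seal_large_center but brown is not meant. Leave any red look-alike of the bearing_tray alone.

How it is judged:
By the outcome, as a careful person would: the job done as asked, in the order asked, and still so for the second after the job is handed in, with the robot touching nothing.
It also fails if it takes over 128 s, if anything falls off the work surface, if the arm or the gripper's body presses on something with over 40 N, if the wrist force passes 120 N, or if a joint passes its speed limit or range.

### The arm

A 6-joint arm with a two-finger parallel gripper is mounted at the origin on the work surface. World frame = base frame: x ahead of the robot, y to its left, z up, the work surface at z = 0. Lengths are in mm, angles in rad, forces in N, time in s.
With the tool pointing down it reaches from about 350 to 875 mm from the base axis. Payload 4.2 kg.
Tool frame: the origin (TCP) lies midway between the tips of the shut fingers; the grasp point (between the pads) lies 19 mm behind it; y points along the fingers, x is the direction in which the jaws open and shut, and the axes are right-handed (so a half turn about y gives the same grasp; the last joint's range is limited). The gripper opens to 85 mm and grips with 20 to 120 N. Pads are 22 mm wide; open, the fingers measure 114 mm over their backs; the gripper's body (76 mm by 85 mm) begins 54 mm behind the grasp point. The pads swing forward as they close: fully open they stand 13 mm farther back than shut.
Start: joints at [-0.844, 0.385, 0.008, 0, -1.194, -0.259], TCP at [281.838, -557.823, 231.312] pointing down, gripper open.
Joint ranges: [-3.14, 3.14], [-1.21, 2.06], [-1.07, 1.41], [-3.16, 2.05], [-2.99, -0.16], [-3.1, 3.1]. Speed limits (rad/s): [2.79, 2.79, 3.14, 3.14, 3.14, 3.14].

### API

Orientations are given as a unit quaternion [x, y, z, w].
In Python, from bench import read_state, get_image, job_done gives the robot as it stands.
- The arm moves only by the tool play_rows, never from a script. Its argument "series" is a list of rows, each a list of 7 numbers: the shift along the tool's x, y, z in m, then the turn, a rotation vector about the tool's x, y, z in rad, then the finger opening in m, from 0 to 0.0854. In form: [[x, y, z, wx, wy, wz, claw], ...]. A call has 1 to 10 rows; each row shifts and turns the pose as measured when the row begins, along the tool's axes as they then stand; what a row does not reach is not made up. A row lasts 1/10 s, in which the tool goes at most 50 mm and 8.59 degrees, less where a joint would pass 70% of its speed; a pose out of reach is approached as far as the arm can. A call with a gripper value outside its range is refused whole. The fingers move at their own pace and stop on an object; the grip force is fixed at half the most. Time passes only in rows, so rows that do not move let the fingers close. It gives the time, the measured TCP pose, the force and the opening at its end, in the units of the state.
- read_state(): the state, without advancing time (a new reading comes with each control period).
- get_image(name): name is "scene" or "top" or "wrist"; returns a dict with "color" (384x512x3 uint8, red, green, blue), "intrinsics" (3x3 intrinsics, pixels), "origin" and "orientation" of the camera in the world. Camera axes: x right, y down, z forward; pixel columns grow to the right and rows downward; lengths in mm; the calibration is good to about 2 mm. A picture is of the moment at which its call begins. There is no depth.
- job_done(): hands the job in, once; it reports no verdict.
The state is a dict: "clock": time; "joints": joint angles; "joint_vel": joint speeds; "joint_efforts": joint torques, N m; "position": TCP position; "ee_rot": TCP orientation; "contact_force": force on the tool from outside, world axes, zero at the start; "wrist_torque": the same for the moment, N m; "gripper_width": finger opening in mm.
Only numpy, scipy, OpenCV 4.12 (cv2) and the standard library are available. Lean on these libraries where they do the work, as an engineer would, in place of code of your own. Each camera call takes 0.05 s, during which the arm holds its last target. There are 200 camera calls.

## Working session

There is one attempt and no reset: what is moved stays moved. The work goes in short steps, Python scripts to look and compute and a tool call to move; the robot and the scene stay as the last step left them, time stands still between calls to the robot, and variables do not carry over. Pictures are saved under pics/ and viewed, about 12 in all and at most 16, crops included, and the job is handed in when it is done.

Besides the shell and the picture viewer there is one more tool, called after "Emit:" as name(argument=value, ...) on one line, values as JSON. play_rows: Moves the arm, as the interface text tells. Its arguments: {"type":"object","properties":{"series":{"type":"array","items":{"type":"array","items":{"type":"number"}}}},"required":["series"]}

```bash
mkdir -p pics; ls; python3 - <<'E'
from bench import *
import cv2
print(read_state())
for n in("scene","top"):
    g=get_image(n);cv2.imwrite(f"pics/{n}0.png",g["color"][:,:,::-1]);print(n,g["intrinsics"],g["origin"],g["orientation"])
E
```

```text
pics
{'clock': 0.0, 'joints': array([-8.44398202e-01,  3.85569919e-01,  6.60361249e-03, -5.65276479e-04,
       -1.19400656e+00, -2.58585232e-01]), 'joint_vel': array([-1.51825079e-04, -5.81384131e-04,  8.73652080e-05,  2.00557681e-04,
       -1.43328070e-04, -1.65044759e-04]), 'joint_efforts': array([ 2.21057458e-04, -3.92284226e+01,  1.88396055e+01,  4.18619648e+00,
       -4.72019325e-03,  7.04781513e-06]), 'position': array([ 281.58318848, -557.2982575 ,  230.19500192]), 'ee_rot': array([ 0.36987398,  0.60263489, -0.60183482, -0.3712402 ]), 'contact_force': array([0.24753831, 0.94637885, 1.07183171]), 'wrist_torque': array([ 0.01507542, -0.0069511 , -0.00967161]), 'gripper_width': 85.7217845803769}
scene [[484.71908854   0.         248.88372642]
 [  0.         484.71908854 190.27734535]
 [  0.           0.           1.        ]] [1285.10361093  650.26623111  818.06643105] [ 0.37143663  0.81084714 -0.40895961 -0.19316779]
top [[487.57428298   0.         255.53574092]
 [  0.         487.57428298 193.45158011]
 [  0.           0.           1.        ]] [ 321.12281658   15.81442943 1549.65674992] [ 0.70588952 -0.70546643  0.05169784 -0.03693815]
```

View pics/top0.png

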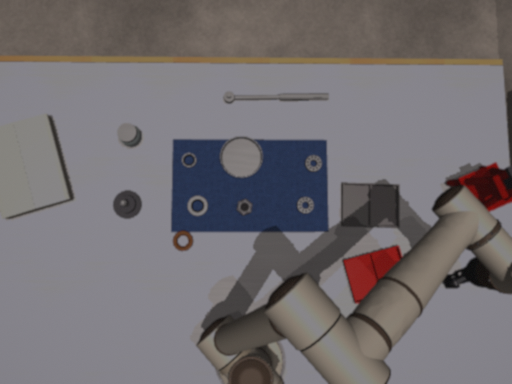

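View pics/scene0.png

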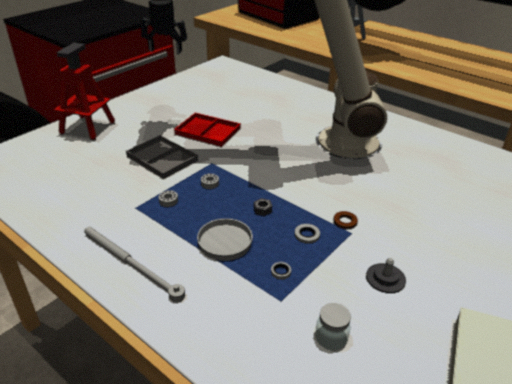

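The top view shows the dish at (241,157), small seal (189,160), large seal (197,206), nut (245,207), bearings (314,163) and (306,205), post (127,204), and grey tray (370,205). The brown ring at (183,240) and the red tray are decoys. The scene view agrees with this.

```bash
cat > h.py <<'E'
from bench import *
import cv2, numpy as np
from scipy.spatial.transform import Rotation as R
def p2w(g,uv,z):
    uv=np.atleast_2d(np.asarray(uv,float)); K=np.array(g["intrinsics"])
    d=np.c_[uv,np.ones(len(uv))]@np.linalg.inv(K).T@R.from_quat(g["orientation"]).as_matrix().T
    o=np.array(g["origin"]); return (o+d*((z-o[2])/d[:,2])[:,None])[:,:2]
def w2p(g,P):
    P=np.atleast_2d(np.asarray(P,float))
    c=(P-np.array(g["origin"]))@R.from_quat(g["orientation"]).as_matrix()
    c=c@np.array(g["intrinsics"]).T; return c[:,:2]/c[:,2:]
def save(n,im,box=None,s=1):
    if box: im=im[box[1]:box[3],box[0]:box[2]]
    cv2.imwrite(f"pics/{n}.png",cv2.resize(im,None,fx=s,fy=s,interpolation=cv2.INTER_CUBIC)[:,:,::-1])
def st():
    s=read_state(); r=R.from_quat(s["ee_rot"]).as_matrix()
    print("t",round(s["clock"],2),"pos",s["position"].round(1),"F",np.round(s["contact_force"],1),"w",round(s["gripper_width"],1)); print(r.round(3)); return s,r
E
python3 - <<'E'
from h import *
g=get_image("top"); im=g["color"].astype(int)
save("topc",g["color"],(100,110,410,260),2.55)
m=(~((im[:,:,2]>1.5*im[:,:,0]))).astype(np.uint8)
m[:141]=0;m[230:]=0;m[:,:174]=0;m[:,326:]=0
n,l,s,c=cv2.connectedComponentsWithStats(m)
for i in range(1,n):
    if s[i,4]>20:
        ys,xs=np.where(l==i);hull=cv2.convexHull(np.c_[xs,ys].astype(np.int32));e=cv2.minEnclosingCircle(hull)
        b=s[i]; print(b,c[i].round(2),np.round(e[0],2),round(e[1],1),p2w(g,c[i],15).round(1),)
for n,uv,z in(("post",(127,204),20),("tray",(370.5,205),22),("jar",(129,131),70)):print(n,p2w(g,uv,z))
r=R.from_quat(g["orientation"]).as_matrix();print(r.round(3)); st()
w=get_image("wrist");print(w["origin"],w["intrinsics"][0][0],R.from_quat(w["orientation"]).as_matrix().round(3))
E
```

```text
[ 219  141   45   38 1400] [240.91 157.94] [240.94 156.15] 22.2 [[629.1  30.4]]
[181 152  16  16 154] [188.57 159.53] [188.67 159.58] 8.1 [[623.4 197.4]]
[305 154  18  18 237] [313.19 162.83] [313.17 162.94] 9.1 [[ 614.  -201.3]]
[187 195  22  22 302] [197.19 205.36] [197.05 205.34] 11.1 [[476.5 167.8]]
[296 196  19  18 242] [304.98 204.62] [305.   204.62] 9.1 [[ 479.3 -173.1]]
[236 198  17  18 218] [244.13 206.59] [244.21 206.62] 8.7 [[472.8  19.7]]
post [[479.919941   387.05920269]]
tray [[ 477.65271112 -380.11698189]]
jar [[701.64889017 376.05579727]]
[[-0.001 -0.992  0.125]
 [-1.    -0.002 -0.021]
 [ 0.021 -0.125 -0.992]]
t 0.15 pos [ 281.7 -557.5  230.5] F [ 0.3 -0.8  0.3] w 85.2
[[-0.451 -0.001 -0.893]
 [ 0.893  0.001 -0.451]
 [ 0.002 -1.     0.   ]]
[ 218.52409517 -589.14686603  374.53526286] 266.352799815746 [[-0.451  0.858  0.245]
 [ 0.892  0.433  0.125]
 [ 0.001  0.275 -0.961]]
```

View pics/topc.png

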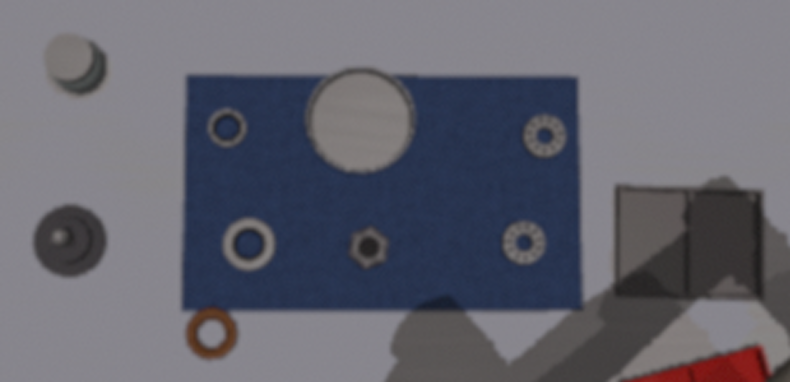

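The crop confirms the layout, with the tray's corners near (341,182) and (399,227) in full-image pixels. I'll add a part fitter (hull centroid matching) and a move planner.

```bash
cat >> h.py <<'E'
DIM=dict(bearing=(52,20),large=(64,12),small=(46,12),nut=(51,22))
def hullpts(g,xy,d,h,z0=0):
    t=np.linspace(0,2*np.pi,73); c=np.c_[xy[0]+d/2*np.cos(t),xy[1]+d/2*np.sin(t)]
    P=np.r_[np.c_[c,0*t+z0],np.c_[c,0*t+h+z0]]
    return cv2.convexHull(w2p(g,P).astype(np.float32))
def cen(h): m=cv2.moments(h); return np.array([m["m10"],m["m01"]])/m["m00"],m["m00"]
def blue(im): im=im.astype(int); return im[:,:,2]>1.35*im[:,:,0]
def locate(g,xy,kind,mask=None):
    d,h=DIM[kind]; m=(~blue(g["color"]) if mask is None else mask).astype(np.uint8)
    n,l,s,c=cv2.connectedComponentsWithStats(m); xy=np.array(xy,float)
    u=cen(hullpts(g,xy,d,h))[0]; ok=[i for i in range(1,n) if s[i,4]>60 and s[i,4]<40000]
    i=min(ok,key=lambda i:np.hypot(*(c[i]-u))); ys,xs=np.where(l==i)
    hm=np.zeros(m.shape,np.uint8); cv2.fillConvexPoly(hm,cv2.convexHull(np.c_[xs,ys].astype(np.int32)),1)
    ys,xs=np.where(hm>0); q=np.array([xs.mean(),ys.mean()])
    for _ in range(5): xy=xy+(p2w(g,q,h/2)-p2w(g,cen(hullpts(g,xy,d,h))[0],h/2))[0]
    return xy.round(1),round(len(xs)/cen(hullpts(g,xy,d,h))[1],3),q.round(1)
def plan(xyz,yaw,n,nr=None):
    """rows from here to TCP xyz, tool x at yaw (deg, world), tool y down; turn in the first nr rows"""
    s,M=st(); a=np.radians(yaw); x=np.array([np.cos(a),np.sin(a),0]); y=np.array([0,0,-1.]); T=np.c_[x,y,np.cross(x,y)]
    w=R.from_matrix(M.T@T).as_rotvec(); nr=nr or n; D=(np.array(xyz)-s["position"])/1000/n
    print("turn deg",np.degrees(w).round(1)," per row",np.degrees(w/nr).round(1))
    if np.linalg.norm(w)<.1: print(n,"x",(M.T@D).round(4),"wr/row",(w/nr).round(4)); return
    for k in range(n):
        Mk=M@R.from_rotvec(w*min(k,nr)/nr).as_matrix(); print((Mk.T@D).round(3),(w/nr).round(3) if k<nr else 0)
E
python3 - <<'E'
from h import *
g=get_image("top")
for k,xy in(("bearing",(614,-201)),("bearing",(479,-173)),("large",(476,168)),("small",(623,197)),("nut",(473,20))):print(k,locate(g,xy,k))
print(p2w(g,[(341.2,182.5),(399.2,184.5),(398.8,226.9),(340.4,226.5)],22).round(1))
plan((614,-195,170),180,10)
E
```

```text
bearing (array([ 614.3, -201.4]), 1.099, array([313., 163.]))
bearing (array([ 479.5, -173.4]), 1.136, array([304.9, 204.7]))
large (array([477.5, 168.9]), 1.143, array([197.1, 205.3]))
small (array([624.8, 198.3]), 1.217, array([188.6, 159.6]))
nut (array([472.6,  19.3]), 0.989, array([244.3, 206.7]))
[[ 549.4 -288.7]
 [ 543.4 -474. ]
 [ 408.4 -467.6]
 [ 409.6 -282.9]]
t 0.25 pos [ 281.7 -557.6  230.8] F [-0.2  0.2 -0.2] w 85.3
[[-0.451 -0.001 -0.893]
 [ 0.893  0.001 -0.451]
 [ 0.001 -1.     0.   ]]
turn deg [  0.  -63.2   0.1]  per row [ 0.  -6.3  0. ]
[ 0.017  0.006 -0.046] [ 0.   -0.11  0.  ]
[ 0.012  0.006 -0.048] [ 0.   -0.11  0.  ]
[ 0.007  0.006 -0.049] [ 0.   -0.11  0.  ]
[ 0.001  0.006 -0.049] [ 0.   -0.11  0.  ]
[-0.004  0.006 -0.049] [ 0.   -0.11  0.  ]
[-0.009  0.006 -0.048] [ 0.   -0.11  0.  ]
[-0.015  0.006 -0.047] [ 0.   -0.11  0.  ]
[-0.02   0.006 -0.045] [ 0.   -0.11  0.  ]
[-0.024  0.006 -0.043] [ 0.   -0.11  0.  ]
[-0.029  0.006 -0.04 ] [ 0.   -0.11  0.  ]
```

Emit:
play_rows(series=[[0.017,0.006,-0.046,0,-0.11,0,0.085],[0.012,0.006,-0.048,0,-0.11,0,0.085],[0.007,0.006,-0.049,0,-0.11,0,0.085],[0.001,0.006,-0.049,0,-0.11,0,0.085],[-0.004,0.006,-0.049,0,-0.11,0,0.085],[-0.009,0.006,-0.048,0,-0.11,0,0.085],[-0.015,0.006,-0.047,0,-0.11,0,0.085],[-0.02,0.006,-0.045,0,-0.11,0,0.085],[-0.024,0.006,-0.043,0,-0.11,0,0.085],[-0.029,0.006,-0.04,0,-0.11,0,0.085]])

```text
clock: 1.25
position: [611.7, -189.7, 169.7]
ee_rot: [0.01, -0.706, 0.708, -0.011]
contact_force: [-0.1, -1.2, 0.8]
gripper_width: 84.9
```

```bash
python3 - <<'E'
from h import *
g=get_image("wrist");save("w1",g["color"])
print(locate(g,(614,-201),"bearing"))
print(g["origin"])
plan((614,-200,80),180,6)
E
```

```text
(array([ 477.5, -174.8]), 1.008, array([367.6, 194.3]))
[ 612.94775258 -259.42147651  313.85043832]
t 1.3 pos [ 616.1 -184.7  168.1] F [4.2 0.9 0.4] w 85.0
[[-0.999  0.002  0.039]
 [-0.039 -0.001 -0.999]
 [-0.002 -1.     0.001]]
turn deg [-0.1  2.2 -0.1]  per row [-0.   0.4 -0. ]
6 x [0.0005 0.0147 0.0025] wr/row [-0.0002  0.0065 -0.0004]
```

View pics/w1.png

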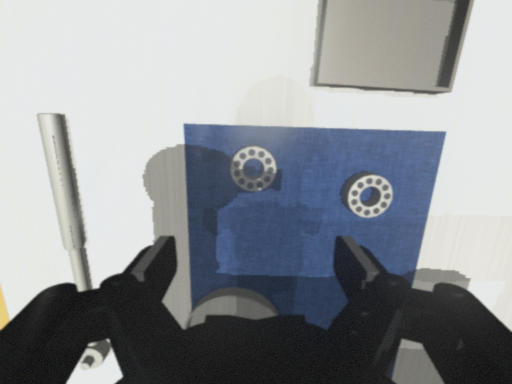

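The wrist view shows bearing A at (254,168), bearing B at (368,194), the tray's corner at upper right, and the mat. Next I'll descend part way and re-measure once the arm is settled.

Emit:
play_rows(series=[[0.0,0.015,0.002,0,0.006,0,0.085],[0.0,0.015,0.002,0,0.006,0,0.085],[0.0,0.015,0.002,0,0.006,0,0.085],[0.0,0.015,0.002,0,0.006,0,0.085],[0.0,0.015,0.002,0,0.006,0,0.085],[0.0,0.012,0.002,0,0.006,0,0.085],[0,0,0,0,0,0,0.085]])

```text
clock: 2.0
position: [619.6, -192.2, 75.9]
ee_rot: [0.003, -0.707, 0.707, -0.004]
contact_force: [-0.2, 0.3, 0.2]
gripper_width: 85.2
```

```bash
sed -i 's/1.35\*/1.2*/' h.py; python3 - <<'E'
from h import *
g=get_image("wrist");save("w2",g["color"])
print(locate(g,(614,-201),"bearing"),locate(g,(479,-173),"bearing"))
print(w2p(g,[(614.3,-201.4,20)]),g["color"][100:200:20,254].tolist())
st()
E
```

```text
(array([ 613.5, -203.2]), 0.997, array([261.6, 191.9])) (array([ 477.3, -174.6]), 0.972, array([423. , 225.2]))
[[260.68738335 196.73582902]] [[225, 224, 219], [221, 221, 216], [122, 133, 152], [100, 102, 106], [184, 184, 178]]
t 2.05 pos [ 620.2 -192.3   77. ] F [ 0.2 -0.1 -0.1] w 85.1
[[-1.     0.003  0.01 ]
 [-0.01  -0.001 -1.   ]
 [-0.003 -1.     0.001]]
```

View pics/w2.png

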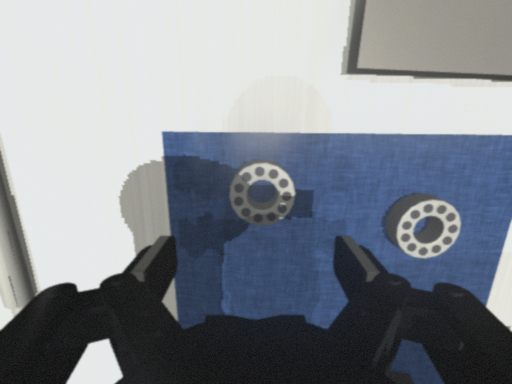

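The second wrist view shows bearing A at (262,192) and B at (423,225), both free between the fingers. Bearing A fits at (613.5,-203.2).

Emit:
play_rows(series=[[0.003,0.01,0.005,0,0.01,0,0.085],[0.003,0.018,0.005,0,0,0,0.085],[0.001,0.018,0.001,0,0,0,0.085],[0,0.018,0,0,0,0,0.085],[0,0.007,0,0,0,0,0.085],[0,0,0,0,0,0,0.085]])

```text
clock: 2.65
position: [616.0, -205.7, 7.2]
ee_rot: [-0.005, -0.706, 0.708, -0.004]
contact_force: [0.7, -0.3, 0.6]
gripper_width: 85.1
```

```bash
python3 - <<'E'
from h import *
plan((613.5,-203.2,2),180,1)
E
```

```text
t 2.65 pos [ 616.  -205.7    7.2] F [ 0.7 -0.3  0.6] w 85.1
[[-1.     0.012 -0.002]
 [ 0.002 -0.003 -1.   ]
 [-0.012 -1.     0.003]]
turn deg [-0.1 -0.1 -0.7]  per row [-0.1 -0.1 -0.7]
1 x [ 0.0025  0.0051 -0.0025] wr/row [-0.0025 -0.0021 -0.0125]
```

Emit:
play_rows(series=[[0.0025,0.005,-0.0025,0,0,-0.012,0.085],[0,0,0,0,0,0,0.065],[0,0,0,0,0,0,0.045],[0,0,0,0,0,0,0.04],[0,0,0,0,0,0,0.04],[0,0,0,0,0,0,0.04],[0,0,0,0,0,0,0.04]])

```text
clock: 3.35
position: [615.2, -203.0, 5.4]
ee_rot: [-0.002, -0.706, 0.708, -0.001]
contact_force: [-0.2, -0.2, -2.0]
gripper_width: 49.3
```

```bash
python3 - <<'E'
from h import *
plan((478,-330,100),180,1)
g=get_image("wrist");print(p2w(g,[(356,77)],22))
E
```

```text
t 3.35 pos [ 615.2 -203.     5.4] F [-0.2 -0.2 -2. ] w 49.3
[[-1.     0.005 -0.002]
 [ 0.002 -0.003 -1.   ]
 [-0.005 -1.     0.003]]
turn deg [-0.2 -0.1 -0.3]  per row [-0.2 -0.1 -0.3]
1 x [ 0.1365 -0.0949  0.1275] wr/row [-0.0031 -0.0017 -0.0051]
[[ 569.42286445 -289.50645856]]
```

Emit:
play_rows(series=[[0,-0.01,0,0,0,0,0.04],[0,-0.03,0,0,0,0,0.04],[0,-0.04,0,0,0,0,0.04],[0.02,-0.015,0.032,0,0,0,0.04],[0.024,0,0.038,0,0,0,0.04],[0.024,0,0.038,0,0,0,0.04],[0.024,0,0.038,0,0,0,0.04],[0.024,0,0.038,0,0,0,0.04],[0.022,0,0.036,0,0,0,0.04],[0,0,0,0,0,0,0.04]])

```text
clock: 4.4
position: [474.3, -430.0, 111.3]
ee_rot: [-0.002, -0.704, 0.71, -0.005]
contact_force: [-0.5, -0.6, -2.3]
gripper_width: 49.1
```

```bash
python3 - <<'E'
from h import *
plan((476.8,-422.8,60),180,1)
g=get_image("wrist");save("w3",g["color"])
E
```

```text
t 4.4 pos [ 474.3 -430.   111.3] F [-0.5 -0.6 -2.3] w 49.1
[[-1.     0.01   0.005]
 [-0.005 -0.008 -1.   ]
 [-0.01  -1.     0.008]]
turn deg [-0.5  0.3 -0.6]  per row [-0.5  0.3 -0.6]
1 x [-0.002   0.0513 -0.0077] wr/row [-0.0083  0.0046 -0.0104]
```

View pics/w3.png

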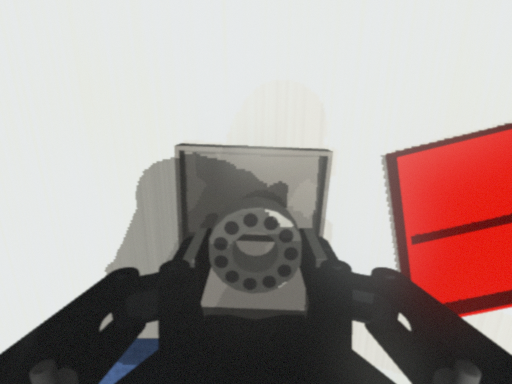

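The bearing is held squarely at (255,248). The tray's far-end top corners are at (177,145) and (332,151), and the red tray is off to the right.

```bash
python3 - <<'E'
from h import *
g=get_image("wrist")
c=p2w(g,[(177,145),(332,151)],22);print(c, np.linalg.norm(c[0]-c[1]))
y=(c[0]-c[1])/np.linalg.norm(c[0]-c[1]); x=np.array([y[1],-y[0]])
print("tray yaw x",np.degrees(np.arctan2(*x[::-1])))
for d in(46.5,135.5): print(c.mean(0)-x*d)
plan((476.8,-422.8,60),180,1)
E
```

```text
[[ 543.76710032 -474.61904601]
 [ 408.68152286 -470.46388578]] 135.14946760713468
tray yaw x -91.76183207434335
[ 477.6539506  -426.06344816]
[ 480.39024891 -337.10552175]
t 4.5 pos [ 476.5 -427.3  111.2] F [ 0.2 -0.6 -2.3] w 49.0
[[-1.     0.011  0.008]
 [-0.008 -0.008 -1.   ]
 [-0.011 -1.     0.008]]
turn deg [-0.4  0.5 -0.6]  per row [-0.4  0.5 -0.6]
1 x [ 0.0003  0.0512 -0.0049] wr/row [-0.0078  0.008  -0.0111]
```

Emit:
play_rows(series=[[0,0.02,0,-0.007,0.008,-0.011,0.04],[0,0.02,0,0,0,0,0.04],[0,0.02,0,0,0,0,0.04],[0,0.02,0,0,0,0,0.04],[0,0.012,0,0,0,0,0.04],[0,0.003,0,0,0,0,0.04],[0,0,0,0,0,0,0.04]])

```text
clock: 5.2
position: [481.3, -420.3, 8.9]
ee_rot: [-0.005, 0.708, -0.707, 0.002]
contact_force: [-3.2, -2.7, 7.0]
gripper_width: 49.3
```

```bash
python3 - <<'E'
from h import *
plan((477.5,-426,10),180,1)
E
```

```text
t 5.2 pos [ 481.3 -420.3    8.9] F [-3.2 -2.7  7. ] w 49.3
[[-1.    -0.005  0.01 ]
 [-0.01   0.002 -1.   ]
 [ 0.005 -1.    -0.002]]
turn deg [0.1 0.6 0.3]  per row [0.1 0.6 0.3]
1 x [ 0.0039 -0.0011  0.0056] wr/row [0.0016 0.0098 0.0047]
```

Emit:
play_rows(series=[[0,0,0,0,0,0,0.055],[0,0,0,0,0,0,0.064],[0,0,0,0,0,0,0.064],[0,-0.01,0,0,0,0,0.064],[0,-0.03,0,0,0.01,0.005,0.064],[0,-0.03,-0.02,0,0,0,0.085],[0,0,-0.04,0,0,0,0.085],[0,0,-0.045,0,0,0,0.085],[0,0,-0.045,0,0,0,0.085],[0,0,-0.04,0,0,0,0.085]])

```text
clock: 6.2
position: [487.4, -231.1, 90.5]
ee_rot: [-0.01, -0.705, 0.709, -0.004]
contact_force: [0.7, -0.6, 0.2]
gripper_width: 85.2
```

Emit:
play_rows(series=[[0,0,-0.03,0,0,0,0.085],[0,0,-0.015,0,0,0,0.085],[0,0,0,0,0,0,0.085],[0,0,0,0,0,0,0.085]])

```text
clock: 6.6
position: [489.4, -180.3, 95.7]
ee_rot: [-0.01, -0.705, 0.709, -0.01]
contact_force: [-0.1, 0.5, -0.3]
gripper_width: 84.9
```

```bash
python3 - <<'E'
from h import *
g=get_image("wrist")
print(locate(g,(478,-174),"bearing"))
plan((478,-174,10),180,1)
g=get_image("top")
c=hullpts(g,(480,-422),52,20,4);m=cv2.polylines(g["color"].copy(),[c.astype(int)],True,(0,255,0));save("t2",m,(280,140,420,260),4)
E
```

```text
(array([ 478.5, -174.8]), 0.976, array([268.9, 204. ]))
t 6.65 pos [ 489.5 -180.6   95.6] F [ 0.1  0.2 -0.6] w 85.2
[[-1.     0.028 -0.001]
 [ 0.001 -0.007 -1.   ]
 [-0.028 -1.     0.007]]
turn deg [-0.4 -0.  -1.6]  per row [-0.4 -0.  -1.6]
1 x [ 0.0139  0.0852 -0.0071] wr/row [-0.0067 -0.0007 -0.0282]
```

View pics/t2.png

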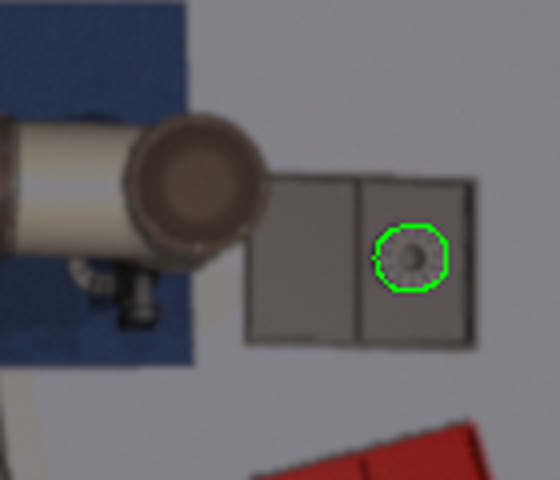

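The top view shows bearing A inside the right-hand bay, matching the predicted outline.

Emit:
play_rows(series=[[0,0,0,-0.006,0,-0.028,0.085],[0.005,0.01,-0.003,0,0,0,0.085],[0.006,0.017,-0.003,0,0,0,0.085],[0,0.018,0,0,0,0,0.085],[0,0.018,0,0,0,0,0.085],[0,0.012,0,0,0,0,0.085],[0,0.008,0,0,0,0,0.085],[0,0,0,0,0,0,0.085]])

```text
clock: 7.5
position: [473.3, -179.8, 5.8]
ee_rot: [0.004, 0.707, -0.707, -0.006]
contact_force: [0.6, -0.1, 0.5]
gripper_width: 85.0
```

```bash
python3 - <<'E'
from h import *
g=get_image("wrist")
print(locate(g,(478,-174),"bearing"))
plan((478.2,-174.6,3),180,1)
E
```

```text
(array([ 478.6, -174.6]), 0.982, array([244.1, 252.1]))
t 7.55 pos [ 473.6 -179.8    6.3] F [ 0.1 -0.6  0.7] w 85.0
[[-1.    -0.001 -0.014]
 [ 0.014 -0.    -1.   ]
 [ 0.001 -1.     0.   ]]
turn deg [-0.  -0.8  0.1]  per row [-0.  -0.8  0.1]
1 x [-0.0045  0.0033 -0.0053] wr/row [-0.     -0.0142  0.0013]
```

Emit:
play_rows(series=[[-0.0045,0.003,-0.005,0,-0.014,0,0.085],[0,0,0,0,0,0,0.085],[0,0,0,0,0,0,0.065],[0,0,0,0,0,0,0.045],[0,0,0,0,0,0,0.04],[0,0,0,0,0,0,0.04],[0,0,0,0,0,0,0.04],[0,0,0,0,0,0,0.04]])

```text
clock: 8.35
position: [479.9, -174.5, 5.9]
ee_rot: [-0.001, -0.707, 0.707, -0.002]
contact_force: [-0.1, -0.4, -2.5]
gripper_width: 49.4
```

```bash
python3 - <<'E'
from h import *
plan((480.2,-336.5,9),180,1)
E
```

```text
t 8.35 pos [ 479.9 -174.5    5.9] F [-0.1 -0.4 -2.5] w 49.4
[[-1.     0.004  0.001]
 [-0.001 -0.    -1.   ]
 [-0.004 -1.     0.   ]]
turn deg [-0.   0.1 -0.2]  per row [-0.   0.1 -0.2]
1 x [-1.00e-04 -3.10e-03  1.62e-01] wr/row [-0.0003  0.0011 -0.0037]
```

Emit:
play_rows(series=[[0,-0.01,0,0,0,0,0.04],[0,-0.03,0,0,0,0,0.04],[0,-0.025,0.01,0,0,0,0.04],[0,0,0.03,0,0,0,0.04],[0,0,0.035,0,0,0,0.04],[0,0,0.035,0,0,0,0.04],[0,0,0.03,0,0,0,0.04],[0,0,0.018,0,0,0,0.04],[0,0,0,0,0,0,0.04]])

```text
clock: 9.25
position: [480.4, -338.2, 78.6]
ee_rot: [-0.001, -0.706, 0.708, -0.004]
contact_force: [-0.7, 0.2, -1.1]
gripper_width: 49.4
```

```bash
python3 - <<'E'
from h import *
plan((480.2,-336.5,10),180,1)
E
```

```text
t 9.25 pos [ 480.4 -338.2   78.6] F [-0.7  0.2 -1.1] w 49.4
[[-1.     0.006  0.005]
 [-0.005 -0.003 -1.   ]
 [-0.006 -1.     0.003]]
turn deg [-0.2  0.3 -0.4]  per row [-0.2  0.3 -0.4]
1 x [ 0.0006  0.0686 -0.0019] wr/row [-0.0026  0.0046 -0.0061]
```

Emit:
play_rows(series=[[0,0.01,0,-0.002,0.004,-0.006,0.04],[0,0.017,0,0,0,0,0.04],[0,0.015,0,0,0,0,0.04],[0,0.01,0,0,0,0,0.04],[0,0.006,0,0,0,0,0.04],[0,0.002,0,0,0,0,0.04],[0,0,0,0,0,0,0.04]])

```text
clock: 9.95
position: [479.9, -334.0, 15.4]
ee_rot: [-0.002, 0.708, -0.707, 0.0]
contact_force: [0.5, -0.1, -2.0]
gripper_width: 49.7
```

```bash
python3 - <<'E'
from h import *
plan((480.2,-336.5,10),180,1)
E
```

```text
t 9.95 pos [ 479.9 -334.    15.4] F [ 0.5 -0.1 -2. ] w 49.7
[[-1.    -0.003  0.003]
 [-0.003  0.001 -1.   ]
 [ 0.003 -1.    -0.001]]
turn deg [0.1 0.2 0.1]  per row [0.1 0.2 0.1]
1 x [-0.0003  0.0054  0.0025] wr/row [0.0013 0.0027 0.0026]
```

Emit:
play_rows(series=[[0,0.003,0.001,0,0,0,0.04],[0,0.003,0,0,0,0,0.04],[0,0,0,0,0,0,0.04],[0,0,0,0,0,0,0.04]])

```text
clock: 10.35
position: [481.1, -335.4, 10.6]
ee_rot: [0.001, -0.707, 0.707, -0.001]
contact_force: [-0.4, 0.2, -2.6]
gripper_width: 49.6
```

Emit:
play_rows(series=[[0,0.0015,0,0,0,0,0.04],[0,0,0,0,0,0,0.04],[0,0,0,0,0,0,0.055],[0,0,0,0,0,0,0.064],[0,0,0,0,0,0,0.064],[0,-0.01,0,0,0,0,0.064],[0,-0.03,0,0,0,0,0.064],[0,-0.04,-0.02,0,0,0,0.085],[0,-0.01,-0.045,0,0,0,0.085],[0,0,-0.048,0,0,0,0.085]])

```text
clock: 11.35
position: [483.2, -224.9, 105.8]
ee_rot: [-0.004, -0.706, 0.708, -0.001]
contact_force: [0.7, 0.0, -0.6]
gripper_width: 84.8
```

Emit:
play_rows(series=[[0,0,-0.048,0,0,0,0.085],[0,0,-0.048,0,0,0,0.085],[0,0,-0.048,0,0,0,0.085],[0,0,-0.048,0,0,0,0.085],[0,0,-0.048,0,0,0,0.085],[0,0,-0.048,0,0,0,0.085],[0,0,-0.048,0,0,0,0.085],[0,0,-0.025,0,0,0,0.085],[0,0,0,0,0,0,0.085]])

```text
clock: 12.25
position: [487.3, 155.5, 116.5]
ee_rot: [0.008, 0.708, -0.706, 0.011]
contact_force: [0.2, -0.5, 0.4]
gripper_width: 85.2
```

```bash
python3 - <<'E'
from h import *
g=get_image("wrist");t=get_image("top")
print(locate(g,(477,169),"large"),locate(g,(473,20),"nut"))
plan((477,169,40),180,4)
im=np.hstack([cv2.resize(t["color"][160:250,320:420],(400,360)),cv2.resize(g["color"],(400,300))[:, :].repeat(1,0) if 0 else cv2.copyMakeBorder(cv2.resize(g["color"],(400,300)),0,60,0,0,0)])
save("c4",im)
E
```

```text
(array([476.9, 167.1]), 0.996, array([267.5, 200.4])) (array([472. ,  18.2]), 0.804, array([277. ,  27.8]))
t 12.35 pos [486.7 152.8 116.1] F [ 0.  -0.1  0.5] w 84.9
[[-1.     0.026  0.   ]
 [-0.     0.001 -1.   ]
 [-0.026 -1.    -0.001]]
turn deg [ 0.1  0.  -1.5]  per row [ 0.   0.  -0.4]
4 x [ 0.0029  0.019  -0.004 ] wr/row [ 0.0003  0.0001 -0.0064]
```

View pics/c4.png

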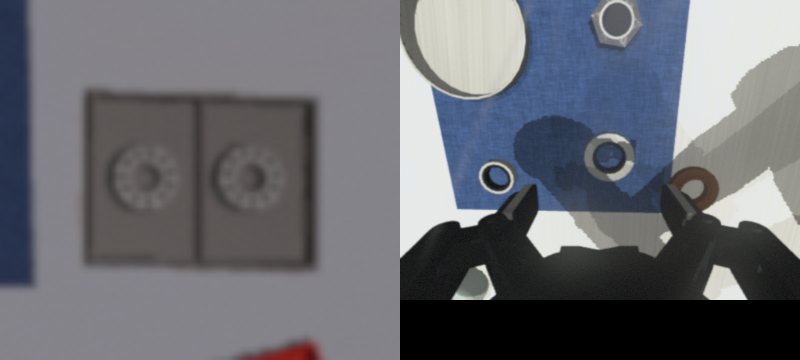

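The left panel shows one bearing centred in each tray bay. In the right panel the large seal sits between the fingers, with the small seal to its left and the brown decoy to its right, clear of the grasp.

Emit:
play_rows(series=[[0,0,0,0,0,-0.026,0.085],[0.005,0.015,-0.007,0,0,0,0.085],[0.005,0.02,-0.007,0,0,0,0.085],[0,0.02,0,0,0,0,0.085],[0,0.02,0,0,0,0,0.085],[0,0.015,0,0,0,0,0.085],[0,0.012,0,0,0,0,0.085],[0,0.005,0,0,0,0,0.085],[0,0,0,0,0,0,0.085]])

```text
clock: 13.25
position: [477.1, 154.2, 9.1]
ee_rot: [0.006, 0.708, -0.706, -0.007]
contact_force: [0.2, 0.2, 0.6]
gripper_width: 85.1
```

```bash
python3 - <<'E'
from h import *
g=get_image("wrist")
print(locate(g,(477,167),"large"))
plan((476.9,167.1,0),180,1)
E
```

```text
(array([477. , 167.2]), 0.991, array([254. , 255.5]))
t 13.3 pos [477.2 154.4   9.4] F [-0.8 -0.7  0.4] w 85.0
[[-1.     0.    -0.018]
 [ 0.018  0.002 -1.   ]
 [-0.    -1.    -0.002]]
turn deg [ 0.1 -1.  -0. ]  per row [ 0.1 -1.  -0. ]
1 x [ 0.0006  0.0095 -0.0127] wr/row [ 0.0023 -0.0181 -0.0003]
```

Emit:
play_rows(series=[[0,0,-0.008,0,-0.018,0,0.085],[0,0.004,-0.005,0,0,0,0.085],[0,0.005,0,0,0,0,0.085],[0,0,0,0,0,0,0.085]])

```text
clock: 13.7
position: [479.0, 169.2, 2.2]
ee_rot: [0.001, 0.709, -0.705, 0.002]
contact_force: [0.3, -0.6, -0.1]
gripper_width: 85.0
```

```bash
python3 - <<'E'
from h import *
plan((476.9,167.1,0),180,1)
E
```

```text
t 13.7 pos [479.  169.2   2.2] F [ 0.3 -0.6 -0.1] w 85.0
[[-1.     0.005  0.001]
 [-0.001  0.005 -1.   ]
 [-0.005 -1.    -0.005]]
turn deg [ 0.3  0.1 -0.3]  per row [ 0.3  0.1 -0.3]
1 x [0.0022 0.0022 0.0021] wr/row [ 0.0054  0.0011 -0.0047]
```

Emit:
play_rows(series=[[0.002,0.003,0.002,0.005,0,-0.005,0.085],[0,0.001,0,0,0,0,0.075],[0,0.001,0,0,0,0,0.065],[0,0,0,0,0,0,0.055],[0,0,0,0,0,0,0.052],[0,0,0,0,0,0,0.052],[0,0,0,0,0,0,0.052]])

```text
clock: 14.4
position: [476.9, 167.3, -1.9]
ee_rot: [-0.001, 0.707, -0.707, 0.001]
contact_force: [-0.2, -0.1, -0.3]
gripper_width: 61.4
```

```bash
python3 - <<'E'
from h import *
plan((476.9,167.1,0),180,1)
g=get_image("wrist"); save("w5",g["color"])
print(locate(g,(477,167),"large"))
t=get_image("top")
# post: fit by the foot disc's dark blob in the top view
im=t["color"].astype(int); m=(im.sum(2)<270).astype(np.uint8); m[:180]=0;m[230:]=0;m[:,:100]=0;m[:,155:]=0
n,l,s,c=cv2.connectedComponentsWithStats(m)
for i in range(1,n):
    if s[i,4]>30: print(s[i],c[i],p2w(t,c[i],6))
save("t5",t["color"],(90,150,210,240),5)
E
```

```text
t 14.4 pos [476.9 167.3  -1.9] F [-0.2 -0.1 -0.3] w 61.4
[[-1.    -0.     0.002]
 [-0.002  0.    -1.   ]
 [ 0.    -1.    -0.   ]]
turn deg [0.  0.1 0. ]  per row [0.  0.1 0. ]
1 x [ 0.     -0.0019  0.0002] wr/row [0.     0.0018 0.0002]
(array([614. , 197.9]), 0.291, array([ 20.1, 290.1]))
[113 191  42  39 943] [131.53870626 210.40402969] [[461.04727381 375.53282039]]
```

View pics/t5.png

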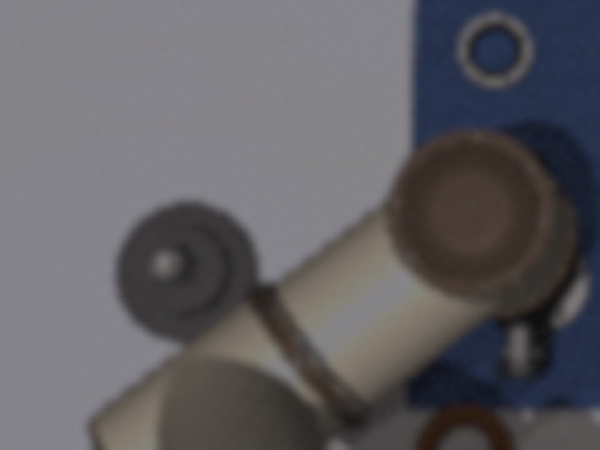

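The pin's tip is at crop (167,263), i.e. full-image (123.4,202.6), and the foot disc's centre is at (127.3,204.4). I'll compare the top and scene cameras on this while lifting the seal.

Emit:
play_rows(series=[[0,-0.01,0,0,0,0,0.052],[0,-0.03,0,0,0,0,0.052],[0,-0.04,0,0,0,0,0.052],[0,-0.04,0,0,0,0,0.052],[0,0,0,0,0,0,0.052]])

```text
clock: 15.0
position: [476.7, 166.6, 123.0]
ee_rot: [0.002, -0.706, 0.708, 0.0]
contact_force: [1.0, 0.4, 0.2]
gripper_width: 61.5
```

```bash
python3 - <<'E'
from h import *
t=get_image("top");s=get_image("scene")
print("tip",p2w(t,[(123.4,202.6)],60),"foot",p2w(t,[(127.35,204.4)],5))
print(w2p(s,[(480,387,0),(480,387,62)]))
save("s6",s["color"],(330,220,460,320),6)
st()
E
```

```text
tip [[480.05102735 388.4308397 ]] foot [[480.20530222 389.55608298]]
[[385.55955532 276.90260038]
 [390.45711187 257.39977003]]
t 15.1 pos [473.7 164.9 118.5] F [ 0.3 -0.1 -0.9] w 61.5
[[-1.    -0.011  0.   ]
 [-0.    -0.007 -1.   ]
 [ 0.011 -1.     0.007]]
```

View pics/s6.png

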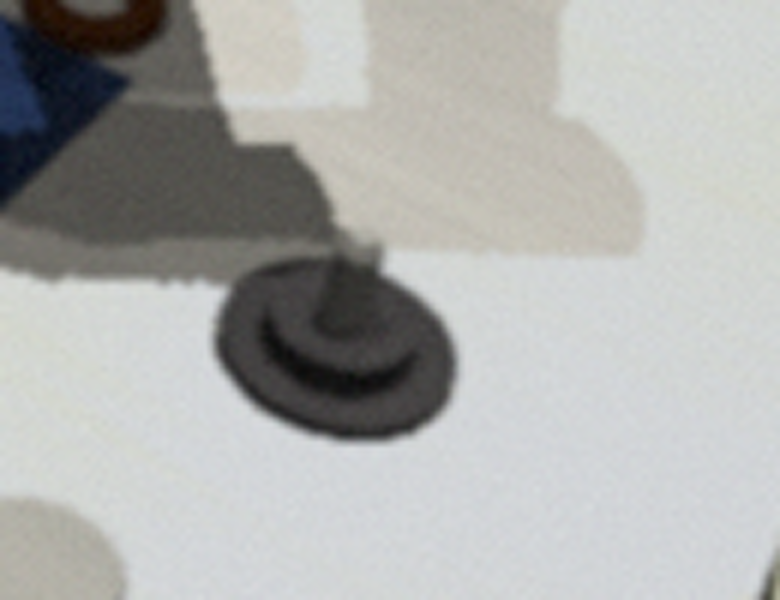

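The pin's tip is at about full-image (390.3,259) and the foot's centre near (386,278). Both match the top-camera estimate to about 1 px, so the post is at roughly (480,387.5).

Emit:
play_rows(series=[[0,0,-0.02,0,0,0.01,0.052],[-0.001,0,-0.035,0,0,0,0.052],[-0.001,0,-0.04,0,0,0,0.052],[-0.001,0,-0.04,0,0,0,0.052],[-0.001,0,-0.04,0,0,0,0.052],[-0.001,0.01,-0.03,0,0,0,0.052],[-0.001,0.01,-0.015,0,0,0,0.052],[0,0.005,0,0,0,0,0.052],[0,0,0,0,0,0,0.052]])

```text
clock: 16.0
position: [472.3, 384.2, 76.3]
ee_rot: [0.006, -0.698, 0.716, 0.01]
contact_force: [-0.7, -0.4, -0.8]
gripper_width: 61.2
```

```bash
python3 - <<'E'
from h import *
plan((480,387.5,75),180,1)
E
```

```text
t 16.0 pos [472.3 384.2  76.3] F [-0.7 -0.4 -0.8] w 61.2
[[-1.    -0.022 -0.005]
 [ 0.006 -0.027 -1.   ]
 [ 0.021 -0.999  0.027]]
turn deg [-1.5 -0.3  1.2]  per row [-1.5 -0.3  1.2]
1 x [-0.0077  0.0011 -0.0034] wr/row [-0.0266 -0.0056  0.0215]
```

Emit:
play_rows(series=[[0,0,0,-0.026,-0.005,0.021,0.052],[-0.007,0,-0.003,0,0,0,0.052],[0,0,0,0,0,0,0.052],[0,0,0,0,0,0,0.052]])

```text
clock: 16.4
position: [479.9, 382.3, 75.5]
ee_rot: [-0.0, -0.706, 0.709, 0.003]
contact_force: [0.3, -0.5, -0.4]
gripper_width: 61.3
```

```bash
python3 - <<'E'
from h import *
plan((480,387.5,25),180,1)
s=get_image("scene")
c=hullpts(s,(480,387.5),90,6);im=cv2.polylines(s["color"].copy(),[np.int32(c)],True,(0,255,0))
w=get_image("wrist")["color"]
save("s7",np.hstack([cv2.resize(im[190:320,310:460],(390,338)),cv2.resize(w[100:388,100:412],(366,338))]))
E
```

```text
t 16.4 pos [479.9 382.3  75.5] F [ 0.3 -0.5 -0.4] w 61.3
[[-1.    -0.003 -0.005]
 [ 0.005 -0.004 -1.   ]
 [ 0.003 -1.     0.004]]
turn deg [-0.3 -0.3  0.2]  per row [-0.3 -0.3  0.2]
1 x [-0.0003  0.0505 -0.0054] wr/row [-0.0044 -0.0046  0.0032]
```

View pics/s7.png

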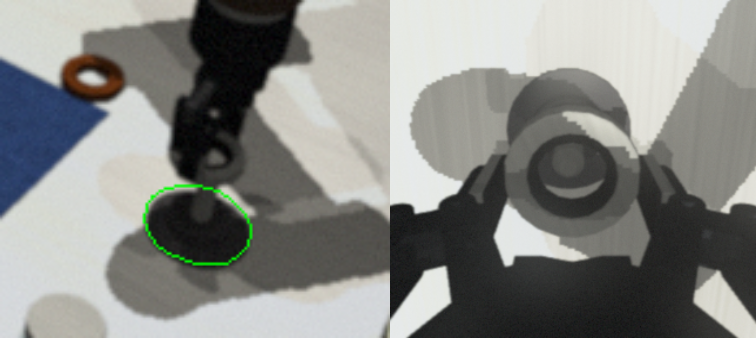

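The right panel (wrist view) shows the pin's tip through the seal's hole at wrist pixel (252,236), with the foot disc centred on the same column. The green foot outline in the scene view fits.

```bash
python3 - <<'E'
from h import *
g=get_image("wrist")
print("tip",p2w(g,[(251.8,236.4)],60), "seal c",w2p(g,[(480,382.3,77+12)]))
for y in(386,388,390): 
    c=hullpts(g,(480,y),90,0.1,6)[:,0]; print(y,c[:,1].min(),c[:,0].min(),c[:,0].max())
gr=cv2.cvtColor(g["color"],cv2.COLOR_RGB2GRAY)
print(gr[140:180:2,252], gr[190,190:215].tolist(), gr[190,290:315].tolist())
E
```

```text
tip [[481.06593679 388.42024393]] seal c [[253.25024733 249.02458448]]
386 153.07878 200.32185 306.70816
388 155.57504 200.46255 306.59192
390 158.05867 200.60257 306.47626
[224 224 223 223 222 223 222 222 173 136 142 137 137 136 128 115 110 108
 105 101] [137, 139, 136, 136, 135, 135, 135, 134, 137, 141, 139, 140, 126, 97, 74, 73, 69, 69, 71, 73, 74, 73, 73, 77, 72] [112, 102, 97, 95, 91, 96, 95, 94, 99, 109, 120, 155, 200, 220, 223, 223, 225, 227, 226, 227, 224, 223, 224, 227, 227]
```

Emit:
play_rows(series=[[-0.001,0,-0.006,-0.004,-0.004,0.003,0.052],[0,0,0,0,0,0,0.052],[0,0.005,0,0,0,0,0.052],[0,0.01,0,0,0,0,0.052],[0,0.01,0,0,0,0,0.052],[0,0.007,0,0,0,0,0.052],[0,0,0,0,0,0,0.052],[0,0,0,0,0,0,0.052]])

```text
clock: 17.35
position: [480.2, 389.2, 39.6]
ee_rot: [0.001, -0.707, 0.708, 0.0]
contact_force: [0.9, -0.5, 0.0]
gripper_width: 61.7
```

```bash
python3 - <<'E'
from h import *
plan((480.7,388.5,20),180,1)
E
```

```text
t 17.35 pos [480.2 389.2  39.6] F [ 0.9 -0.5  0. ] w 61.7
[[-1.    -0.001  0.001]
 [-0.001 -0.001 -1.   ]
 [ 0.001 -1.     0.001]]
turn deg [-0.1  0.   0.1]  per row [-0.1  0.   0.1]
1 x [-0.0005  0.0196  0.0007] wr/row [-0.0013  0.0009  0.001 ]
```

Emit:
play_rows(series=[[0,0.006,0,0,0,0,0.052],[0,0.007,0,0,0,0,0.052],[0,0.005,0,0,0,0,0.052],[0,0.0,0,0,0,0,0.052],[0,0,0,0,0,0,0.052]])

```text
clock: 17.85
position: [480.5, 389.4, 20.3]
ee_rot: [0.0, -0.707, 0.707, -0.0]
contact_force: [-1.0, 0.1, -0.4]
gripper_width: 61.5
```

Emit:
play_rows(series=[[0,0.002,0,0,0,0,0.052],[0,0,0,0,0,0,0.052],[0,0,0,0,0,0,0.066],[0,0,0,0,0,0,0.074],[0,0,0,0,0,0,0.078],[0,-0.01,0,0,0,0,0.078],[0,-0.03,0,0,0,0,0.078],[0,-0.04,0,0,0,0,0.078],[0,-0.03,0,0,0,0,0.078],[0,0,0.01,0,0,0,0.085]])

```text
clock: 18.85
position: [481.6, 380.5, 135.7]
ee_rot: [-0.0, 0.707, -0.707, 0.002]
contact_force: [-0.3, 0.5, 0.5]
gripper_width: 84.9
```

```bash
python3 - <<'E'
from h import *
plan((624,202,120),180,7)
w=get_image("wrist")
save("w8",w["color"],(130,120,380,330),2)
E
```

```text
t 18.85 pos [481.6 380.5 135.7] F [-0.3  0.5  0.5] w 84.9
[[-1.     0.003  0.003]
 [-0.003  0.    -1.   ]
 [-0.003 -1.    -0.   ]]
turn deg [ 0.   0.2 -0.1]  per row [ 0.  0. -0.]
7 x [-0.0203  0.0023  0.0256] wr/row [ 0.0001  0.0004 -0.0004]
```

View pics/w8.png

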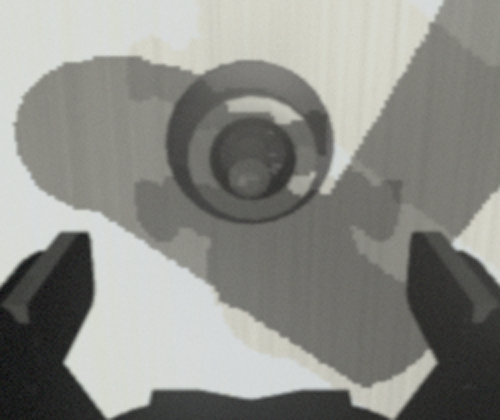

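The large seal lies flat over the pin: the hole's centre is at crop (253,158) and the pin's tip at (248,178). On to the small seal.

Emit:
play_rows(series=[[-0.015,0.0,0.02,0,0,0,0.085],[-0.021,0.003,0.026,0,0,0,0.085],[-0.021,0.003,0.026,0,0,0,0.085],[-0.021,0.003,0.026,0,0,0,0.085],[-0.021,0.003,0.026,0,0,0,0.085],[-0.021,0.003,0.026,0,0,0,0.085],[-0.018,0.003,0.022,0,0,0,0.085],[0,0,0,0,0,0,0.085],[0,0,0,0,0,0,0.085]])

```text
clock: 19.8
position: [618.0, 196.0, 109.6]
ee_rot: [0.005, -0.704, 0.71, 0.005]
contact_force: [-0.6, -0.6, -0.5]
gripper_width: 85.2
```

```bash
python3 - <<'E'
from h import *
g=get_image("wrist")
print(locate(g,(624,197),"small"))
plan((623.5,197,10),180,1)
E
```

```text
(array([624.1, 196.3]), 0.994, array([246.2, 192.7]))
t 19.85 pos [617.7 196.1 109.5] F [-0.3 -0.1  0.4] w 85.2
[[-1.    -0.013  0.   ]
 [-0.    -0.008 -1.   ]
 [ 0.013 -1.     0.008]]
turn deg [-0.4  0.   0.8]  per row [-0.4  0.   0.8]
1 x [-0.0071  0.0994 -0.0016] wr/row [-0.0076  0.0004  0.0133]
```

Emit:
play_rows(series=[[0,0,0,-0.007,0,0.013,0.085],[-0.004,0.015,0,0,0,0,0.085],[-0.003,0.02,0,0,0,0,0.085],[0,0.02,0,0,0,0,0.085],[0,0.02,0,0,0,0,0.085],[0,0.012,0,0,0,0,0.085],[0,0.006,0,0,0,0,0.085],[0,0,0,0,0,0,0.085],[0,0,0,0,0,0,0.085]])

```text
clock: 20.75
position: [622.0, 202.5, 10.5]
ee_rot: [-0.003, 0.707, -0.707, 0.004]
contact_force: [-0.1, 0.8, 0.5]
gripper_width: 85.1
```

```bash
python3 - <<'E'
from h import *
g=get_image("wrist")
print(locate(g,(624,196),"small"))
plan((624.1,196.3,2),180,1)
E
```

```text
(array([624.1, 196.4]), 0.991, array([250. , 226.6]))
t 20.8 pos [622.  202.5  10.7] F [0.8 0.1 0.5] w 84.9
[[-1.     0.001  0.01 ]
 [-0.01   0.001 -1.   ]
 [-0.001 -1.    -0.001]]
turn deg [ 0.1  0.6 -0.1]  per row [ 0.1  0.6 -0.1]
1 x [-0.002   0.0087  0.0063] wr/row [ 0.0012  0.0099 -0.0014]
```

Emit:
play_rows(series=[[-0.002,0.003,0.006,0,0.01,0,0.085],[0,0.006,0,0,0,0,0.085],[0,0.001,0,0,0,0,0.075],[0,0,0,0,0,0,0.07],[0,0,0,0,0,0,0.065]])

```text
clock: 21.3
position: [625.9, 196.3, 2.5]
ee_rot: [0.003, 0.708, -0.706, 0.002]
contact_force: [0.7, 1.0, -0.2]
gripper_width: 64.9
```

```bash
python3 - <<'E'
from h import *
plan((624.1,196.3,1),180,1)
E
```

```text
t 21.3 pos [625.9 196.3   2.5] F [ 0.7  1.  -0.2] w 64.9
[[-1.     0.006 -0.001]
 [ 0.002  0.004 -1.   ]
 [-0.006 -1.    -0.004]]
turn deg [ 0.2 -0.1 -0.3]  per row [ 0.2 -0.1 -0.3]
1 x [0.0018 0.0015 0.    ] wr/row [ 0.0036 -0.0015 -0.0058]
```

Emit:
play_rows(series=[[0.002,0.001,0,0.003,0,-0.005,0.055],[0,0,0,0,0,0,0.045],[0,0,0,0,0,0,0.036],[0,0,0,0,0,0,0.034],[0,0,0,0,0,0,0.034],[0,0,0,0,0,0,0.034],[0,0,0,0,0,0,0.034]])

```text
clock: 22.0
position: [624.1, 196.8, 2.4]
ee_rot: [0.001, 0.707, -0.707, 0.0]
contact_force: [-0.6, 0.4, -0.1]
gripper_width: 43.1
```

Emit:
play_rows(series=[[0,-0.01,0,0,0,0,0.034],[0,-0.03,0,0,0,0,0.034],[0,-0.04,0,0,0,0,0.034],[0,-0.03,0,0,0,0,0.034],[0,0,0,0,0,0,0.034]])

```text
clock: 22.5
position: [623.4, 196.1, 116.5]
ee_rot: [0.0, -0.707, 0.708, 0.001]
contact_force: [0.4, 0.7, 0.5]
gripper_width: 43.1
```

```bash
python3 - <<'E'
from h import *
plan((480.7,388.5,105),180,7)
E
```

```text
t 22.5 pos [623.4 196.1 116.5] F [0.4 0.7 0.5] w 43.1
[[-1.    -0.001 -0.001]
 [ 0.001 -0.001 -1.   ]
 [ 0.001 -1.     0.001]]
turn deg [-0.1 -0.1  0.1]  per row [-0. -0.  0.]
7 x [ 0.0204  0.0016 -0.0275] wr/row [-0.0002 -0.0002  0.0002]
```

Emit:
play_rows(series=[[0.014,0,-0.02,0,0,0,0.034],[0.02,0,-0.028,0,0,0,0.034],[0.021,0,-0.028,0,0,0,0.034],[0.021,0,-0.028,0,0,0,0.034],[0.021,0,-0.028,0,0,0,0.034],[0.021,0.005,-0.028,0,0,0,0.034],[0.02,0.005,-0.022,0,0,0,0.034],[0,0.005,0,0,0,0,0.034],[0,0,0,0,0,0,0.034]])

```text
clock: 23.4
position: [479.8, 383.3, 101.0]
ee_rot: [-0.001, -0.707, 0.707, 0.003]
contact_force: [-0.1, -0.6, -1.2]
gripper_width: 43.0
```

```bash
python3 - <<'E'
from h import *
plan((480.7,388.5,80),180,1)
E
```

```text
t 23.4 pos [479.8 383.3 101. ] F [-0.1 -0.6 -1.2] w 43.0
[[-1.    -0.002 -0.005]
 [ 0.005 -0.001 -1.   ]
 [ 0.002 -1.     0.001]]
turn deg [-0.  -0.3  0.1]  per row [-0.  -0.3  0.1]
1 x [-0.0009  0.021  -0.0052] wr/row [-0.0005 -0.0055  0.0019]
```

Emit:
play_rows(series=[[-0.001,0.007,-0.005,0,-0.005,0,0.034],[0,0.009,0,0,0,0,0.034],[0,0,0,0,0,0,0.034],[0,0,0,0,0,0,0.034]])

```text
clock: 23.8
position: [482.5, 386.3, 83.0]
ee_rot: [-0.0, -0.707, 0.708, 0.002]
contact_force: [0.8, 0.4, -1.1]
gripper_width: 43.0
```

```bash
python3 - <<'E'
from h import *
plan((480.7,388.5,36),180,1)
w=get_image("wrist")
print("pin tip at",w2p(w,[(480.7,388.5,62)]),"seal hole c",w2p(w,[(read_state()["position"]+[0,0,9.6])]))
save("w9",w["color"],(130,120,380,330),2)
E
```

```text
t 23.8 pos [482.5 386.3  83. ] F [ 0.8  0.4 -1.1] w 43.0
[[-1.    -0.003 -0.004]
 [ 0.004 -0.002 -1.   ]
 [ 0.003 -1.     0.002]]
turn deg [-0.1 -0.2  0.2]  per row [-0.1 -0.2  0.2]
1 x [ 0.0017  0.0471 -0.0023] wr/row [-0.0016 -0.0038  0.0027]
pin tip at [[256.27253552 228.16759454]] seal hole c [[253.74814432 246.11390913]]
```

View pics/w9.png

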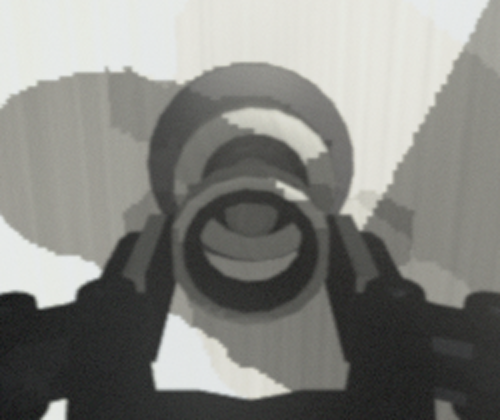

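The pin's tip shows at full-image (255.5,228.5) and the prediction was (256.3,228.2). The small seal's hole is nearly on axis, so I'll go down.

Emit:
play_rows(series=[[0.0017,0,-0.002,0,-0.004,0.002,0.034],[0,0.005,0,0,0,0,0.034],[0,0.01,0,0,0,0,0.034],[0,0.01,0,0,0,0,0.034],[0,0.005,0,0,0,0,0.034],[0,0,0,0,0,0,0.034],[0,0,0,0,0,0,0.034]])

```text
clock: 24.55
position: [480.8, 387.4, 50.1]
ee_rot: [0.0, -0.706, 0.708, 0.001]
contact_force: [0.3, -1.0, 0.3]
gripper_width: 42.6
```

```bash
python3 - <<'E'
from h import *
plan((480.7,388.5,36),180,1)
E
```

```text
t 24.55 pos [480.8 387.4  50.1] F [ 0.3 -1.   0.3] w 42.6
[[-1.    -0.001 -0.001]
 [ 0.001 -0.002 -1.   ]
 [ 0.001 -1.     0.002]]
turn deg [-0.1 -0.   0.1]  per row [-0.1 -0.   0.1]
1 x [ 0.0001  0.0141 -0.0011] wr/row [-0.0024 -0.0008  0.0012]
```

Emit:
play_rows(series=[[0,0.004,-0.001,0,0,0,0.034],[0,0.005,0,0,0,0,0.034],[0,0.005,0,0,0,0,0.034],[0,0,0,0,0,0,0.034],[0,0,0,0,0,0,0.034]])

```text
clock: 25.05
position: [481.1, 388.9, 35.3]
ee_rot: [-0.0, -0.707, 0.708, 0.0]
contact_force: [-0.8, 0.2, 0.2]
gripper_width: 42.5
```

Emit:
play_rows(series=[[0,0.0015,0,0,0,0,0.034],[0,0,0,0,0,0,0.034],[0,0,0,0,0,0,0.05],[0,0,0,0,0,0,0.06],[0,0,0,0,0,0,0.066],[0,-0.01,0,0,0,0,0.066],[0,-0.03,0,0,0,0,0.066],[0,-0.04,0,0,0,0,0.066],[0,-0.02,0.005,0,0,0,0.066],[0,0,0.005,0,0,0,0.085]])

```text
clock: 26.05
position: [481.8, 379.4, 140.0]
ee_rot: [-0.0, -0.707, 0.708, -0.001]
contact_force: [-0.1, -0.2, 0.3]
gripper_width: 78.7
```

```bash
python3 - <<'E'
from h import *
plan((472,26,120),180,9)
w=get_image("wrist")
s=get_image("scene")["color"]
a=cv2.resize(w["color"][120:330,130:380],(420,353)); b=cv2.resize(s[220:312,335:435],(380,353),interpolation=cv2.INTER_CUBIC)
save("w10",np.hstack([a,b]))
E
```

```text
t 26.05 pos [481.8 379.4 140. ] F [-0.1 -0.2  0.3] w 78.7
[[-1.     0.001  0.001]
 [-0.001 -0.001 -1.   ]
 [-0.001 -1.     0.001]]
turn deg [-0.1  0.  -0.1]  per row [-0.  0. -0.]
9 x [0.0011 0.0023 0.0393] wr/row [-0.0002  0.0001 -0.0001]
```

View pics/w10.png

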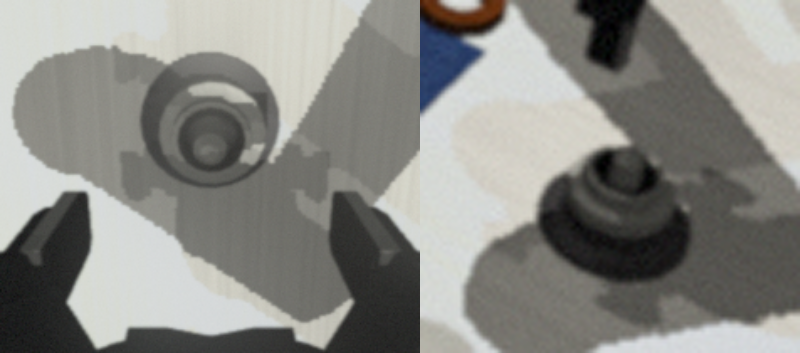

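The small seal lies flat on top of the large one with the pin through both: pin at (210,150) in the left panel, and stacked rings in the right panel. Now the nut.

Emit:
play_rows(series=[[0.001,0.002,0.025,0,0,0,0.085],[0.001,0.002,0.04,0,0,0,0.085],[0.001,0.002,0.042,0,0,0,0.085],[0.001,0.002,0.042,0,0,0,0.085],[0.001,0.002,0.042,0,0,0,0.085],[0.001,0.002,0.042,0,0,0,0.085],[0.001,0.002,0.042,0,0,0,0.085],[0.001,0.002,0.04,0,0,0,0.085],[0.001,0,0.025,0,0,0,0.085],[0,0,0,0,0,0,0.085]])

```text
clock: 27.15
position: [461.5, 22.4, 109.5]
ee_rot: [0.01, -0.701, 0.713, 0.009]
contact_force: [0.8, 0.1, -0.2]
gripper_width: 85.0
```

```bash
python3 - <<'E'
from h import *
plan((472,20,100),180,1)
g=get_image("wrist")
print(locate(g,(472,18.5),"nut"))
u=w2p(g,[(472,18.5,22)])[0].astype(int); print(u)
b=(max(u[0]-45,0),max(u[1]-40,0),u[0]+45,u[1]+40); print(b)
save("w11",g["color"],b,6)
E
```

```text
t 27.15 pos [461.5  22.4 109.5] F [ 0.8  0.1 -0.2] w 85.0
[[-1.    -0.027  0.001]
 [-0.    -0.018 -1.   ]
 [ 0.027 -0.999  0.018]]
turn deg [-1.   0.   1.6]  per row [-1.   0.   1.6]
1 x [-0.0107  0.0093  0.0022] wr/row [-0.0182  0.0004  0.0272]
(array([472.3,  18.5]), 0.871, array([239.4, 191.7]))
[239 193]
(np.int64(194), np.int64(153), np.int64(284), np.int64(233))
```

View pics/w11.png

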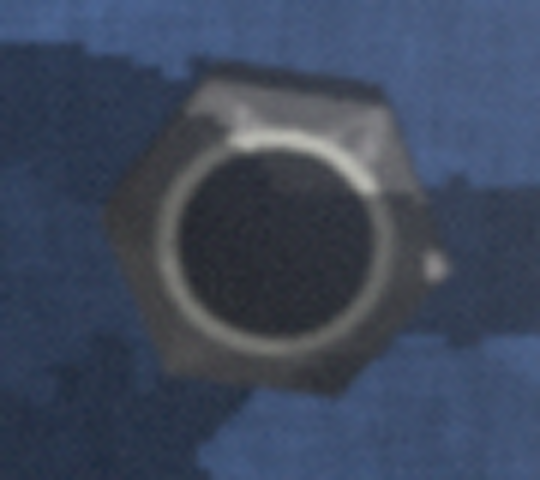

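The nut's top-face corners, in crop pixels, are about (205,88), (383,105), (440,250), (340,393), (168,375) and (105,212). I'll back-project them to get the orientation of the flats.

```bash
python3 - <<'E'
from h import *
g=get_image("wrist")
c=np.array([(205,88),(383,105),(440,250),(340,393),(168,375),(105,212)])/6+[194,153]
p=p2w(g,c,22); m=p.mean(0); d=p-m; r=np.hypot(*d.T); a=np.degrees(np.arctan2(d[:,1],d[:,0]))
print(m,r.round(1),a.round(1),(a%60).round(1))
b=np.degrees(np.angle(np.exp(6j*np.radians(a)).mean()))/6%60; print("corner angle mod 60",b,"flat normals",(b+30)%60)
E
```

```text
[472.27071138  18.52790161] [25.1 26.2 25.2 26.6 27.1 25.5] [ -67.1 -128.7  175.9  111.9   52.4   -9.9] [52.9 51.3 55.9 51.9 52.4 50.1]
corner angle mod 60 52.41898835444715 flat normals 22.41898835444715
```

```bash
python3 - <<'E'
from h import *
plan((472.3,18.5,60),202.4,5)
E
```

```text
t 27.25 pos [462.5  24.5 109.8] F [ 0.3  0.6 -0.4] w 84.9
[[-1.    -0.026  0.003]
 [-0.003 -0.018 -1.   ]
 [ 0.026 -1.     0.018]]
turn deg [ -0.7 -22.2   1.7]  per row [-0.1 -4.4  0.3]
[-0.002  0.01   0.001] [-0.002 -0.078  0.006]
[-0.002  0.01   0.001] [-0.002 -0.078  0.006]
[-0.002  0.01   0.001] [-0.002 -0.078  0.006]
[-0.002  0.01   0.002] [-0.002 -0.078  0.006]
[-0.002  0.01   0.002] [-0.002 -0.078  0.006]
```

Emit:
play_rows(series=[[-0.002,0.01,0.001,-0.002,-0.078,0.006,0.085],[-0.002,0.01,0.001,-0.002,-0.078,0.006,0.085],[-0.002,0.01,0.001,-0.002,-0.078,0.006,0.085],[-0.002,0.01,0.002,-0.002,-0.078,0.006,0.085],[-0.002,0.01,0.002,-0.002,-0.078,0.006,0.085],[0,0,0,0,0,0,0.085],[0,0,0,0,0,0,0.085]])

```text
clock: 27.95
position: [474.9, 26.6, 55.8]
ee_rot: [0.146, -0.691, 0.692, -0.147]
contact_force: [-0.0, 0.2, 0.0]
gripper_width: 84.8
```

```bash
python3 - <<'E'
from h import *
plan((472.3,18.5,5),202.4,4)
E
```

```text
t 27.95 pos [474.9  26.6  55.8] F [-0.   0.2  0. ] w 84.8
[[-0.914  0.001  0.406]
 [-0.406 -0.002 -0.914]
 [-0.    -1.     0.002]]
turn deg [-0.1  1.6 -0. ]  per row [-0.   0.4 -0. ]
4 x [0.0014 0.0127 0.0016] wr/row [-0.0006  0.0068 -0.0001]
```

Emit:
play_rows(series=[[0.003,0,0.0035,0,0.014,0,0.085],[0.0025,0.01,0.003,0,0.014,0,0.085],[0,0.015,0,0,0,0,0.085],[0,0.014,0,0,0,0,0.085],[0,0.009,0,0,0,0,0.085],[0,0,0,0,0,0,0.085],[0,0,0,0,0,0,0.085]])

```text
clock: 28.65
position: [473.2, 18.7, 6.6]
ee_rot: [0.133, -0.694, 0.695, -0.136]
contact_force: [-0.3, 0.2, -0.5]
gripper_width: 84.8
```

```bash
python3 - <<'E'
from h import *
g=get_image("wrist")
print(locate(g,(472,18.5),"nut"))
plan((472.3,18.5,4),202.4,1)
E
```

```text
(array([471.6,  18.6]), 0.909, array([256.2, 244.8]))
t 28.7 pos [473.2  18.7   6.7] F [ 1.6 -0.7 -0.4] w 84.8
[[-0.928  0.005  0.373]
 [-0.373 -0.001 -0.928]
 [-0.005 -1.     0.002]]
turn deg [-0.1 -0.5 -0.3]  per row [-0.1 -0.5 -0.3]
1 x [ 0.0009  0.0027 -0.0002] wr/row [-0.0025 -0.0082 -0.0045]
```

Emit:
play_rows(series=[[0.001,0.003,0,-0.002,-0.008,-0.004,0.085],[0,0,0,0,0,0,0.07],[0,0,0,0,0,0,0.055],[0,0,0,0,0,0,0.045],[0,0,0,0,0,0,0.036],[0,0,0,0,0,0,0.034],[0,0,0,0,0,0,0.034],[0,0,0,0,0,0,0.034],[0,0,0,0,0,0,0.034]])

```text
clock: 29.6
position: [473.4, 18.7, 5.4]
ee_rot: [-0.136, 0.694, -0.693, 0.139]
contact_force: [-0.8, -0.5, 0.3]
gripper_width: 44.2
```

Emit:
play_rows(series=[[0,-0.01,0,0,0,0,0.034],[0,-0.025,0,0,0,0,0.034],[0,-0.03,0,0,0,0,0.034],[0,-0.025,0,0,0,0,0.034],[0,0,0,0,0,0,0.034]])

```text
clock: 30.1
position: [471.1, 18.0, 98.6]
ee_rot: [0.138, -0.694, 0.694, -0.137]
contact_force: [0.0, -0.4, -2.0]
gripper_width: 44.6
```

```bash
python3 - <<'E'
from h import *
t=get_image("top")
# dish rim: bounding columns 219..263 (rim 136 mm), circle from mask + earlier enclosing circle
print(p2w(t,[(241.2,157.5)],20))
g=get_image("wrist")
plan((628,29,85),202.4,5)
save("t12",t["color"],(190,110,350,230),4)
E
```

```text
[[629.56993615  29.41445906]]
t 30.2 pos [468.7  17.3  95.5] F [ 0.2  0.2 -1.9] w 44.7
[[-0.925 -0.008  0.38 ]
 [-0.38  -0.002 -0.925]
 [ 0.008 -1.    -0.001]]
turn deg [ 0.1 -0.1  0.5]  per row [ 0.  -0.   0.1]
5 x [-0.0304  0.0019  0.0099] wr/row [ 0.0002 -0.0003  0.0016]
```

View pics/t12.png

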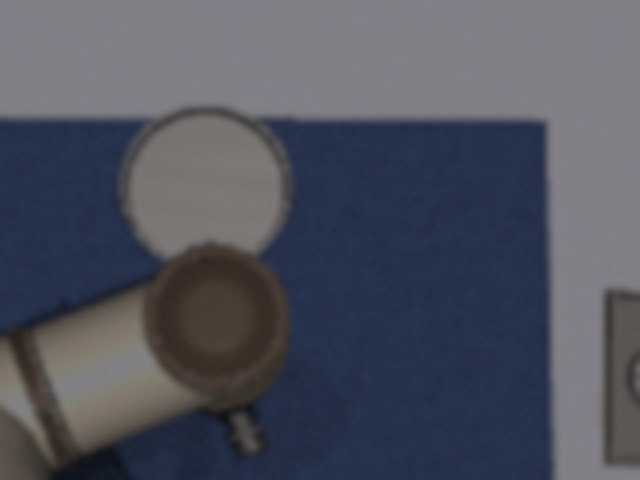

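The dish rim spans crop columns 118–293 with its top at 105, so its centre is at full-image (241.4,158), about (628,28) in the world. The nut is still held.

Emit:
play_rows(series=[[-0.02,0,0.007,0,0,0.008,0.034],[-0.03,0,0.01,0,0,0,0.034],[-0.03,0,0.01,0,0,0,0.034],[-0.03,0.005,0.01,0,0,0,0.034],[-0.025,0.01,0.008,0,0,0,0.034],[-0.015,0.01,0.004,0,0,0,0.034],[0,0,0,0,0,0,0.034],[0,0,0,0,0,0,0.034]])

```text
clock: 31.0
position: [619.7, 26.2, 52.4]
ee_rot: [-0.146, 0.695, -0.693, 0.125]
contact_force: [-0.1, 0.2, -2.5]
gripper_width: 44.3
```

```bash
python3 - <<'E'
from h import *
plan((627.5,28,30),202.4,1)
E
```

```text
t 31.0 pos [619.7  26.2  52.4] F [-0.1  0.2 -2.5] w 44.3
[[-0.926 -0.03   0.376]
 [-0.376 -0.004 -0.927]
 [ 0.03  -1.    -0.007]]
turn deg [ 0.4 -0.3  1.7]  per row [ 0.4 -0.3  1.7]
1 x [-0.0086  0.0222  0.0015] wr/row [ 0.0075 -0.0053  0.0296]
```

Emit:
play_rows(series=[[-0.004,0,0.001,0.007,-0.005,0.029,0.034],[-0.004,0.005,0,0,0,0,0.034],[0,0.01,0,0,0,0,0.034],[0,0.01,0,0,0,0,0.034],[0,0.007,0,0,0,0,0.034],[0,0,0,0,0,0,0.034],[0,0,0,0,0,0,0.034]])

```text
clock: 31.7
position: [622.2, 27.7, 15.3]
ee_rot: [-0.14, 0.694, -0.693, 0.134]
contact_force: [0.7, 0.0, -1.6]
gripper_width: 44.2
```

```bash
python3 - <<'E'
from h import *
plan((627.5,28,10.5),202.4,1)
E
```

```text
t 31.7 pos [622.2  27.7  15.3] F [ 0.7  0.  -1.6] w 44.2
[[-0.925 -0.009  0.38 ]
 [-0.38  -0.001 -0.925]
 [ 0.009 -1.    -0.002]]
turn deg [ 0.1 -0.   0.5]  per row [ 0.1 -0.   0.5]
1 x [-0.005   0.0048  0.0018] wr/row [ 0.0024 -0.0007  0.0093]
```

Emit:
play_rows(series=[[-0.003,0.002,0.001,0.002,0,0.009,0.034],[0,0.003,0,0,0,0,0.034],[0,0,0,0,0,0,0.034],[0,0,0,0,0,0,0.034]])

```text
clock: 32.1
position: [626.3, 28.1, 10.7]
ee_rot: [-0.136, 0.694, -0.694, 0.138]
contact_force: [-0.4, -0.2, -2.3]
gripper_width: 44.3
```

Emit:
play_rows(series=[[0,0.0015,0,0,0,0,0.034],[0,0,0,0,0,0,0.034],[0,0,0,0,0,0,0.048],[0,0,0,0,0,0,0.058],[0,0,0,0,0,0,0.06],[0,-0.01,0,0,0,0,0.06],[0,-0.03,0,0,0,0,0.06],[0,-0.04,0,0,0,0,0.06],[0,-0.04,0,0,0,0,0.06],[0.02,-0.02,0,0,0,0,0.06]])

```text
clock: 33.1
position: [608.7, 20.4, 155.2]
ee_rot: [0.137, -0.693, 0.694, -0.138]
contact_force: [-0.2, -0.5, 0.5]
gripper_width: 59.9
```

Emit:
play_rows(series=[[0.04,-0.005,0,0,0,0,0.06],[0.04,0,0,0,0,0,0.06],[0.04,0,0,0,0,0,0.06],[0.04,0,0,0,0,0,0.06],[0.02,0,0,0,0,0,0.06],[0,0,0,0,0,0,0.06],[0,0,0,0,0,0,0.06],[0,0,0,0,0,0,0.06]])

```text
clock: 33.9
position: [439.7, -50.6, 171.1]
ee_rot: [0.129, -0.693, 0.694, -0.147]
contact_force: [-0.4, -0.1, -0.5]
gripper_width: 60.1
```

```bash
python3 - <<'E'
from h import *
st()
t=get_image("top")["color"];s=get_image("scene")["color"]
a=cv2.resize(t[120:260,100:410],(790,357),interpolation=cv2.INTER_CUBIC)
b=cv2.resize(s[125:325,110:420],(360,232)) 
c=cv2.resize(s[215:265,190:260],(325,232),interpolation=cv2.INTER_CUBIC)
d=np.zeros((232,790,3),np.uint8); d[:,:360]=b; d[:,365:690]=c
save("f13",np.vstack([a,d]))
E
```

```text
t 33.9 pos [439.7 -50.6 171.1] F [-0.4 -0.1 -0.5] w 60.1
[[-0.923  0.026  0.384]
 [-0.384  0.003 -0.923]
 [-0.025 -1.     0.007]]
```

I've used up the picture limit, so the last checks are numeric: nut inside the dish, bearings, post stack, and jar unmoved against the first picture.

```bash
python3 - <<'E'
from h import *
t=get_image("top"); s=get_image("scene")
T0=cv2.imread("pics/top0.png")[:,:,::-1].astype(int);S0=cv2.imread("pics/scene0.png")[:,:,::-1].astype(int)
print("jar diff",abs(t["color"][115:150,112:148].astype(int)-T0[115:150,112:148]).mean(),abs(s["color"][300:355,310:358].astype(int)-S0[300:355,310:358]).mean())
for n,g in(("top",t),("scene",s)):
    gr=cv2.cvtColor(g["color"],cv2.COLOR_RGB2GRAY); k=np.zeros(gr.shape,np.uint8)
    c=hullpts(g,(627.5,28),112,0.1,4); cv2.fillConvexPoly(k,np.int32(c),1)
    med=np.median(gr[k>0]); m=((gr<med*.8)&(k>0)).astype(np.uint8)
    nn,l,st_,ce=cv2.connectedComponentsWithStats(m); i=1+st_[1:,4].argmax(); ys,xs=np.where(l==i)
    h=cv2.convexHull(np.c_[xs,ys].astype(np.int32)); q,a=cen(h); e=hullpts(g,(626,28),51,22,4)
    print(n,"nut blob",st_[i],"centre at z15",p2w(g,q,15).round(1),"area",a,"expected",cen(e))
E
```

```text
jar diff 6.8161375661375665 7.752525252525253
top nut blob [233 151  16  17 207] centre at z15 [[625.5  30.5]] area 192.0 expected (array([241.64605888, 158.84896811]), 217.5157208997989)
scene nut blob [216 226  22  21 358] centre at z15 [[630.9  27.8]] area 344.0 expected (array([227.67440225, 235.65387994]), 356.9993132792879)
```

```bash
python3 - <<'E'
from h import *
for n,b in(("top",(112,118,148,150)),("scene",(310,298,360,355))):
    g=get_image(n)["color"]; A=cv2.cvtColor(cv2.imread(f"pics/{n}0.png"),cv2.COLOR_BGR2GRAY);B=cv2.cvtColor(g,cv2.COLOR_RGB2GRAY)
    x0,y0,x1,y1=b; r=cv2.matchTemplate(B[y0-8:y1+8,x0-8:x1+8],A[y0:y1,x0:x1],cv2.TM_CCOEFF_NORMED)
    print(n,"shift",np.array(np.unravel_index(r.argmax(),r.shape))-8,r.max().round(3))
print(read_state()["contact_force"],job_done())
E
```

```text
top shift [0 0] 0.999
scene shift [0 0] 0.999
the job is handed in; nothing more can be done
[0.01949985 0.40374728 0.34244263] None
```

All five parts are where you asked, and I handed the job in at about 34 s of the 128 s allowed. I placed them in the order listed: bearings, large seal, small seal, nut. Each was lowered to contact or within about 1–2 mm before I opened the fingers. The highest outside force I saw was about 8 N, when the first bearing touched the tray floor.

- **Bearings:** the top view showed one lying flat in each bay of the grey tray.
- **Seals:** the wrist and scene views showed the large seal on the collar, the small one flat on top of it, and the pin through both.
- **Nut:** checked by numbers only, because the picture limit had run out. The dark shape in the dish has about the outline of a flat-lying nut in both cameras (88% and 96% of the expected area). The two position estimates, (625.5, 30.5) and (630.9, 27.8) mm, differ by about 6 mm, but both are well inside the dish.
- **Jar:** a raw comparison with the first pictures showed a small brightness difference (about 7 of 255). Template matching found zero shift in both cameras (0.999), so I take that as lighting, not movement.

The arm was clear of everything at hand-in, with no contact force beyond noise. I did not touch the brown ring or the red tray.

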